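# Shut and latch the wire-feeder hatch

## Robot

A 7-joint arm with a two-finger parallel gripper is mounted at the origin on the work surface. World frame = base frame: x ahead of the robot, y to its left, z up, the work surface at z = 0. Lengths are in m, angles in rad, forces in N, time in s.
With the tool pointing down it reaches from about 0.35 to 0.9 m from the base axis. Payload 19.9 kg.
Tool frame: the origin (TCP) lies at the very end of the fingers, on their centre line; the grasp point (between the pads) lies 19 mm behind it (bot.grip_point_offset is the z of the grasp point in the tool frame, in m); z points along the fingers, y is the line along which they close (so a half turn about z gives the same grasp; the last joint's range is limited). The gripper opens to 85 mm and grips with 20 to 120 N. Pads are 22 mm wide; open, the fingers measure 114 mm over their backs; the gripper's body (76 mm by 85 mm) begins 54 mm behind the grasp point. The pads swing forward as they close: fully open they stand 13 mm farther back than shut.
Start: joints at [-0.042, 0.417, -0.01, 1.614, 0.005, 1.111, -0.053], TCP at [0.625, 0, 0.231] pointing down, gripper open.
Joint ranges: [-2.81, 2.81], [-0.39, 2.02], [-1.27, 1.25], [0.06, 2.57], [-1.19, 4.33], [0.19, 2], [-2.82, 2.82]. Speed limits (rad/s): [1.89, 1.89, 2.39, 2.39, 3.01, 3.01, 3.01].

## Interface

Orientations are given as [roll, pitch, yaw] about the fixed x, y, z axes, in that order (R = Rz(yaw) Ry(pitch) Rx(roll)).
In Python, from rig import monitor, cams, bot, trace gives the robot as it stands. The module is installed in compiled form; this text tells all that it offers.
- The arm moves only by the tool apply_moves, never from a script. Its argument "steps" is a list of rows, each a list of 3 entries, a list of its own where there are three numbers: the shift along the world's x, y, z in m, then the turn about the world's z in rad, then the opening, from 0 (shut) to 1 (fully open). In form: [[[tx, ty, tz], roll, grip], ...]. A call has 1 to 12 rows; each row is the pose to reach, as a shift and turn from the pose commanded when the call began; what a row does not reach only later rows make up. A row lasts 1/10 s, in which the tool goes at most 50 mm and 8.59 degrees, less where a joint would pass 70% of its speed; a pose out of reach is approached as far as the arm can. A call with a gripper value outside its range is refused whole. The fingers move at their own pace and stop on an object; "grip_force" is the grip in N (left out, the last holds). Time passes only in rows, so rows that repeat a pose let the fingers close. It gives the time, the measured TCP pose, the force, the opening and the grip force at its end, in the units of the state.
- monitor.observe(): the state, without advancing time (a new reading comes with each control period).
- cams.grab_frame(name): name is "scene" or "side" or "wrist"; returns (picture, depth): 384x512x3 uint8, red, green, blue; 384x512 float32, m along the optical axis (not along the pixel's ray), 0 where there is no reading.
- cams.calibration(name): a dict with "fovy" (degrees; the focal length in pixels is half the picture's height over the tangent of half this angle, whatever the lens; pixels are square), "cx", "cy" (the principal point, pixels), "dist" ([k1, k2, p1, p2, k3] as OpenCV has them; the pictures are not rectified), "eye" and "attitude" of the camera in the world; the wrist camera has in their place "tool_from_camera" (4x4, takes a point from camera to tool coordinates, whose origin is the TCP and whose axes are the flange's). Camera axes: x right, y down, z forward; pixel columns grow to the right and rows downward; lengths in m; the calibration is good to about 2 mm. A picture is of the moment at which its call begins: read the wrist's pose just before it. calibration takes no time and is no camera call.
- bot.hand_in(): hands the job in; it is judged then, once.
Trained networks look in the newest picture that a camera, given by its name, has taken for a name from the list of things; names that differ only in an ending like _2 or _b are one class to them, and where a whole thing is asked for, a point or a joint stands for the part that bears it (a point fixed in the world has none). Each returns a list of dicts, best first, with "conf" (0 to 1); they miss things now and then, are a little off and sometimes report something else, mostly with a low value. They report only what shows in the picture. A call takes as long as a camera call.
- trace(query, camera): "mask" (384x512 bool, what is visible of it) and "centre" ([column, row] in pixels, amid what is visible of it).
The state is a dict: "time": time; "joint_positions": joint angles; "dq": joint speeds; "joint_torque": joint torques, N m; "eef_pos": TCP position; "ee_rot": TCP orientation; "ft_force": force on the tool from outside, world axes, zero at the start; "torque": the same for the moment, N m; "grip_width": finger opening in m; "finger_force": force on a finger pad.
Only numpy, scipy, OpenCV 4.12 (cv2) and the standard library are available. Lean on these libraries where they do the work, as an engineer would, in place of code of your own. Each camera call takes 0.05 s, during which the arm holds its last target. There are 200 camera calls.

## Task

The hatch on top of the welding wire-feeder box stands ajar. Push it down fully shut first, then turn the wing knob on the hatch clockwise until its wings stand at right angles to the hatch's front edge, so that the hidden tongue sits behind the frame, and let go. Do not turn the similar wing knob of the gas valve on the brass block beside the box.

Things in the scene. Friction and masses are not known exactly. Their poses are not given: they have to be found in the camera images.
- hatch_press (a point): Top centre of the 32 mm rubber push pad on the hatch, 178 mm before its far-side hinge. Hatch 198 deep, 180 wide; in the top of a fixed grey box 250 deep, 230 wide, 100 high, front to the robot. x: to the hinge, y: left, z: out of the face (vertical when shut; pad then 102 mm above bench). Starts tilted 0.2 to 0.38 rad, front up; 2 to 5 N down moves it, it stays where left, stops when flush.
- latch_grip (a point): Grip point in the hatch's black wing knob: on its axis, 32 mm above the hatch face. Wings: upright blade 68 long, 12 thick, 13 to 49 mm above the hatch, to be pinched on its flat sides; hub below 26 across. Knob axis: 10 mm behind and 83 mm right of the pad, 30 mm behind the hatch's front edge. x along the wings (hidden 45 mm tongue points to -x), y across the blade, z up the knob's axis.
- latch (a joint): Angle of the hatch's wing knob, rad, growing clockwise seen from above. 0: wings parallel to the hatch's front edge, tongue clear of the frame; 1.57: wings at right angles to the front edge, tongue behind the frame; end stop at 1.75. Starts at 0.1 to 0.45, turns with light friction (0.1 N m) and stays where it is left.
- valve_wing (a point): Bystander, leave as it is: point in one wing of the gas valve's knob, 25 mm from that knob's axis, 108 mm above the bench. The knob is shaped and sized like the hatch's, on a brass block with a gauge on a steel foot 110 x 90 mm, 121 mm high in all, fixed to the bench left or right of the box.

How it is judged:
By the outcome, as a careful person would: the job done as asked, in the order asked, and still so for the second after the job is handed in, with the robot touching nothing.
It also fails if it takes over 54 s, if anything falls off the work surface, if the arm or the gripper's body presses on something with over 40 N, if the wrist force passes 120 N, or if a joint passes its speed limit or range.

## Working session

There is one attempt and no reset: what is moved stays moved. The work goes in short steps, Python scripts to look and compute and a tool call to move; the robot and the scene stay as the last step left them, time stands still between calls to the robot, and variables do not carry over. Pictures are saved under pics/ and viewed, at most 10 in all, crops included, and the job is handed in when it is done.

Besides the shell and the picture viewer there is one more tool, called after "Request:" as name(argument=value, ...) on one line, values as JSON. apply_moves: Moves the arm, as the interface text tells. Its arguments: {"type":"object","properties":{"steps":{"type":"array","items":{"type":"array"}},"grip_force":{"type":"number"}},"required":["steps"]}

```bash
mkdir -p pics; cat > h.py <<'E'
import numpy as np, cv2
from scipy.spatial.transform import Rotation as R
from rig import monitor, cams, bot, trace
def campose(n):
    c=cams.calibration(n)
    if n=="wrist":
        s=monitor.observe(); T=np.eye(4); T[:3,:3]=rot(s["ee_rot"]); T[:3,3]=s["eef_pos"]
        return c,T@np.array(c["tool_from_camera"])
    T=np.eye(4); T[:3,:3]=rot(c["attitude"]); T[:3,3]=c["eye"]; return c,T
def rot(a):
    a=np.array(a)
    return a if a.shape==(3,3) else R.from_euler("xyz",a).as_matrix()
def cloud(n):
    c,T=campose(n); im,d=cams.grab_frame(n)
    f=im.shape[0]/2/np.tan(np.radians(c["fovy"])/2)
    K=np.array([[f,0,c["cx"]],[0,f,c["cy"]],[0,0,1.]])
    v,u=np.mgrid[:384,:512]
    p=cv2.undistortPoints(np.stack([u,v],-1).reshape(-1,1,2).astype(float),K,np.array(c["dist"],float)).reshape(384,512,2)
    P=np.concatenate([p*d[...,None],d[...,None]],-1)@T[:3,:3].T+T[:3,3]
    P[d==0]=np.nan
    return im,P
def save(im,n): cv2.imwrite("pics/"+n,im[...,::-1])
E
python3 - <<'E'
from h import *
print(monitor.observe())
ims=[]
for n in ["scene","side","wrist"]:
    print(n,{k:np.round(v,3).tolist() for k,v in cams.calibration(n).items()})
    im,P=cloud(n); np.savez("c_"+n,im=im,P=P)
    for q in ["hatch_press","latch_grip","latch","valve_wing"]:
        for r in trace(q,n)[:2]:
            m=r["mask"]; c=np.array(r["centre"]); X=P[m]
            print(n,q,round(r["conf"],2),c,m.sum(),np.round(np.nanmedian(X,0),3),np.round(P[int(c[1]),int(c[0])],3))
    ims.append(im)
save(cv2.resize(np.hstack(ims[:2]),(800,300)),"a.png"); save(ims[2],"w.png")
E
```

```text
{'time': 0.0, 'joint_positions': array([-0.04150803,  0.41799075, -0.01030541,  1.61414644,  0.00466288,
        1.11070393, -0.05299534]), 'dq': array([-1.03924865e-04, -1.02023641e-03,  1.92943283e-03,  3.39789113e-04,
        7.33866579e-05, -7.47721024e-04, -1.24442714e-03]), 'joint_torque': array([ 3.43503270e-04, -8.64444852e+01,  6.79280274e-01, -4.34903777e+01,
        1.92400004e-02,  7.37222959e-03,  1.31192037e-04]), 'eef_pos': array([6.24662847e-01, 6.49496652e-06, 2.30661434e-01]), 'ee_rot': array([-3.14036954e+00,  5.71646694e-05,  1.57080288e+00]), 'ft_force': array([0.88502807, 1.17841393, 0.15783023]), 'torque': array([-0.01449176, -0.00160203, -0.07238677]), 'finger_force': 0.0, 'grip_width': 0.08540142586518229}
scene {'fovy': 55.71, 'cx': 253.915, 'cy': 190.835, 'dist': [-0.074, 0.0, 0.0, 0.0, 0.0], 'eye': [1.025, 0.213, 0.53], 'attitude': [-2.187, 0.013, 2.015]}
scene hatch_press 0.76 [341.1 260.6] 13347 [0.621 0.163 0.119] [0.615 0.161 0.119]
scene latch_grip 0.63 [340.9 204.3] 721 [0.546 0.137 0.174] [0.55  0.135 0.175]
scene latch 0.81 [339.9 203.1] 726 [0.546
[... 440 characters left out ...]
 latch 0.62 [206.8 149.2] 197 [0.532 0.125 0.172] [0.543 0.178 0.139]
side valve_wing 0.71 [283.2 251.5] 317 [ 0.558 -0.184  0.115] [ 0.553 -0.189  0.115]
wrist {'fovy': 70.551, 'cx': 258.125, 'cy': 190.161, 'dist': [-0.003, 0.0, 0.0, 0.0, 0.0], 'tool_from_camera': [[0.0, -0.95, -0.314, 0.079], [1.0, 0.0, 0.0, -0.001], [-0.0, -0.314, 0.95, -0.143], [0.0, 0.0, 0.0, 1.0]]}
wrist hatch_press 0.72 [227.8  54.5] 28078 [0.6   0.115 0.123] [0.598 0.116 0.124]
wrist latch_grip 0.86 [126.9  25.9] 2439 [0.541 0.124 0.184] [0.543 0.123 0.186]
wrist latch 0.59 [127.1  30.4] 2446 [0.541 0.124 0.184] [0.543 0.121 0.184]
wrist valve_wing 0.67 [207.6 318.1] 1127 [ 0.561 -0.169  0.112] [ 0.563 -0.167  0.114]
```

View pics/a.png

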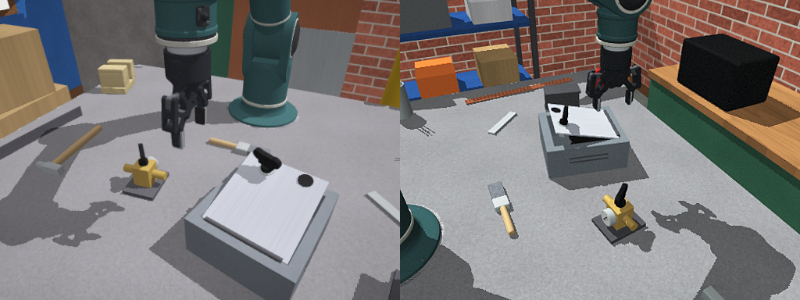

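View pics/w.png

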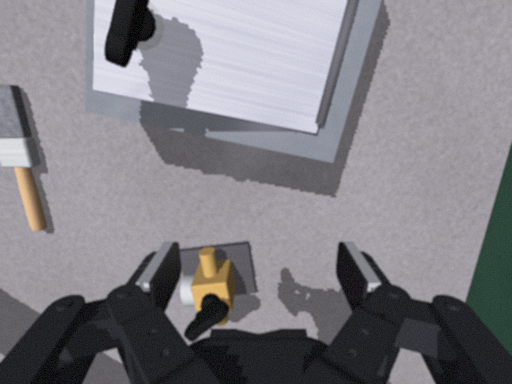

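The pictures show the box left of centre with a white hatch ajar. Its pad is at scene (305,180 in the combined picture) and the knob at (267,160). The gas valve stands to the right of the box at (147,165). I'll fit the hatch plane and edges next.

```bash
cat > fit.py <<'E'
from h import *
z=np.load("c_scene.npz"); im,P=z["im"],z["P"]
g=im.astype(int)
white=(g.min(2)>120)&(P[...,0]>.4)&(P[...,0]<.9)&(P[...,1]>0)&(P[...,1]<.35)&(P[...,2]>.09)
X=P[white]
for _ in range(6):
    c=X.mean(0); n=np.linalg.svd(X-c,full_matrices=False)[2][2]; n*=np.sign(n[2])
    Y=P[white]; X=Y[abs((Y-c)@n)<.004]
print("plane",c,n,len(X),"tilt",np.arccos(n[2]))
# hinge dir: horizontal direction within the plane
h=np.cross([0,0,1],n); h/=np.linalg.norm(h)
# front edge up: n horizontal part points away from front -> toward hinge
f=n*[1,1,0]; f/=np.linalg.norm(f); print("hinge dir from tilt, yaw",np.arctan2(f[1],f[0]))
e1=np.array([1,0,0])-n[0]*n; e1/=np.linalg.norm(e1); e2=np.cross(n,e1)
q=np.stack([(X-c)@e1,(X-c)@e2],1).astype(np.float32)
r=cv2.minAreaRect(q); B=cv2.boxPoints(r); print("size",r[1]); W=c+B[:,:1]*e1+B[:,1:]*e2
print(W.round(4)); ed=W[1]-W[0]; ed2=W[2]-W[1]
print("edge yaw",np.arctan2(ed[1],ed[0]),np.arctan2(ed2[1],ed2[0]))
# dark pad near plane
for nm in ["scene","wrist"]:
    z=np.load(f"c_{nm}.npz"); im2,P2=z["im"],z["P"]
    d=(P2-c)@n; dark=(im2.max(2)<70)&(P2[...,0]>.45)&(P2[...,0]<.8)&(P2[...,1]>0)&(P2[...,1]<.35)
    pad=dark&(abs(d)<.008); k,l,s,_=cv2.connectedComponentsWithStats(pad.astype(np.uint8))
    for i in range(1,k):
        if s[i,4]>60: M=P2[l==i]; print(nm,"pad?",s[i],M.mean(0).round(4),(M.max(0)-M.min(0)).round(3))
    kn=dark&(d>.013)&(d<.055); M=P2[kn]; 
    if len(M)>50:
        top=P2[dark&(d>.044)&(d<.054)]
        print(nm,"knob top",top.mean(0).round(4),len(top)); 
        if len(top)>20:
            t=np.stack([(top-c)@e1,(top-c)@e2],1); rr=cv2.minAreaRect(t.astype(np.float32)); print(rr); bb=cv2.boxPoints(rr)
            print((c+bb[:,:1]*e1+bb[:,1:]*e2).round(4).tolist())
E
python3 fit.py; python3 - <<'E'
import sys;sys.path.insert(0,'.')
import numpy as np,cv2
im=np.load("c_scene.npz")["im"]
cv2.imwrite("pics/s2.png",cv2.resize(im[150:384,220:470],None,fx=2.5,fy=2.5)[...,::-1])
E
```

```text
plane [0.62677626 0.18323219 0.11679525] [0.27270902 0.21090459 0.9386954 ] 2682 tilt 0.35196996058230906
hinge dir from tilt, yaw 0.6582900395757539
size (0.2153944969177246, 0.1684148609638214)
[[0.5077 0.2738 0.1311]
 [0.5225 0.1092 0.1637]
 [0.7289 0.1157 0.1023]
 [0.714  0.2802 0.0697]]
edge yaw -1.4806799103460768 0.03130788654823352
scene pad? [326 199  25  22 142] [0.5442 0.1335 0.152 ] [0.015 0.045 0.026]
scene pad? [381 223  11  15  85] [0.5406 0.2125 0.1423] [0.028 0.015 0.008]
scene knob top [nan nan nan] 0
wrist pad? [133   6  23  43 402] [0.5427 0.1298 0.1523] [0.012 0.028 0.023]
wrist knob top [nan nan nan] 0fit.py:29: RuntimeWarning: Mean of empty slice.
  print(nm,"knob top",top.mean(0).round(4),len(top));
  ret = um.true_divide(
```

View pics/s2.png

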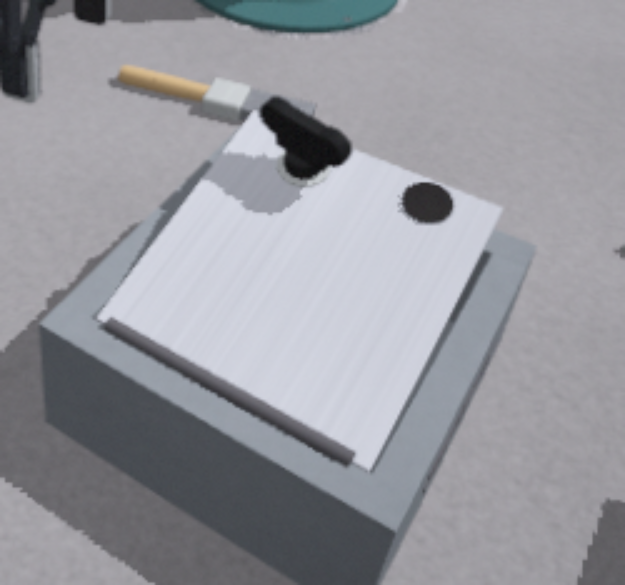

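The crop shows the pad at crop (427,203), which is scene pixel (391,231), with the knob left of it. The plane fit drifted onto the frame, so I'm refitting with a robust method. I'm using the shut geometry as well, including box edge directions.

```bash
cat > fit2.py <<'E'
from h import *
def run():
    for nm in ["scene","wrist"]:
        z=np.load(f"c_{nm}.npz"); im,P=z["im"],z["P"]; g=im.astype(int)
        ok=np.isfinite(P[...,2])&(P[...,0]>.4)&(P[...,0]<.9)&(P[...,1]>-.05)&(P[...,1]<.4)
        w=ok&(g.min(2)>165)&(P[...,2]>.09)
        Y=P[w]; rng=np.random.default_rng(0); best=0
        for _ in range(500):
            a=Y[rng.choice(len(Y),3,False)]; n=np.cross(a[1]-a[0],a[2]-a[0]); 
            if np.linalg.norm(n)<1e-5: continue
            n/=np.linalg.norm(n); k=abs((Y-a[0])@n)<.003
            if k.sum()>best: best=k.sum(); K=k
        for _ in range(5):
            c=Y[K].mean(0); n=np.linalg.svd(Y[K]-c,full_matrices=False)[2][2]; n*=np.sign(n[2]); K=abs((Y-c)@n)<.004
        print(nm,"plane",c.round(4),n.round(4),K.sum(),len(Y),"tilt",np.arccos(n[2]).round(3),"yaw",np.arctan2(n[1],n[0]).round(4))
        # box rim z~.1, horizontal, grey
        rim=ok&(abs(P[...,2]-.1)<.006)&(g.max(2)<165)
        r=cv2.minAreaRect(P[rim][:,:2].astype(np.float32)); print(" rim",r,"z",np.median(P[rim][:,2]))
        d=(P-c)@n; dark=ok&(g.max(2)<75)
        for lab,sel in [("pad",dark&(abs(d)<.007)),("blade",dark&(d>.018)&(d<.06)),("top",dark&(d>.043)&(d<.06))]:
            k,l,s,_=cv2.connectedComponentsWithStats(sel.astype(np.uint8))
            for i in range(1,k):
                if s[i,4]>50:
                    M=P[l==i]; D=d[l==i]; r=cv2.minAreaRect(M[:,:2].astype(np.float32)); v=np.linalg.svd(M-M.mean(0),full_matrices=False)[2][0]
                    print(" ",lab,s[i].tolist(),M.mean(0).round(4),"mid",((M.max(0)+M.min(0))/2).round(4),"h",D.min().round(3),D.max().round(3),"rect",np.round(r[1],3),"dir",v.round(3))
run()
E
python3 fit2.py
```

```text
scene plane [0.6227 0.1656 0.1192] [ 0.2297 -0.0463  0.9722] 10972 11060 tilt 0.236 yaw -0.1988
 rim ((0.603837788105011, 0.1578369438648224), (0.2320580780506134, 0.2503163516521454), 78.39924621582031) z 0.09959028774222284
  pad [381, 223, 20, 16, 237] [0.5423 0.22   0.1426] mid [0.5424 0.22   0.1427] h -0.001 0.004 rect [0.03  0.029] dir [ 0.973 -0.048 -0.228]
  pad [262, 281, 97, 55, 193] [0.7075 0.1453 0.1021] mid [0.706  0.1375 0.1019] h 0.001 0.006 rect [0.156 0.004] dir [ 0.201  0.98  -0.005]
  blade [324, 189, 36, 29, 519] [0.5479 0.1365 0.1753] mid [0.5475 0.1352 0.1717] h 0.018 0.051 rect [0.066 0.011] dir [ 0.363  0.931 -0.033]
  top [325, 189, 35, 22, 229] [0.5482 0.1367 0.1838] mid [0.5474 0.1355 0.1837] h 0.043 0.051 rect [0.061 0.011] dir [ 0.363  0.93  -0.062]
wrist plane [0.6113 0.1136 0.1203] [ 0.229  -0.046   0.9723] 20149 20273 tilt 0.236 yaw -0.1982
 rim ((0.5925593972206116, 0.1151755154132843), (0.14672277867794037, 0.25127655267715454), 78.5781478881836) z 0.10069298330585869
  blade [106, 0, 42, 66, 1888] [0.5403 0.1215 0.1816] mid [0.5391 0.123  0.1732] h 0.018 0.051 rect [0.045 0.012] dir [ 0.373  0.853 -0.366]
  top [106, 0, 34, 65, 1367] [0.5396 0.1207 0.1858] mid [0.5391 0.1199 0.1855] h 0.043 0.051 rect [0.039 0.012] dir [-0.393 -0.917  0.062]
```

The two cameras agree. Box yaw is −0.20, tilt 0.236 and the pad is at (0.542, 0.220, 0.143). When shut, the knob axis will be at about (0.531, 0.138), and the latch now reads about 0.17. I'll press with closed fingers, moving above the pad first.

Request:
apply_moves(steps=[[[-0.015, 0.04, 0], 0, 0], [[-0.03, 0.08, 0], 0, 0], [[-0.045, 0.12, 0], 0, 0], [[-0.06, 0.16, 0], 0, 0], [[-0.075, 0.2, 0], 0, 0], [[-0.083, 0.22, -0.02], 0, 0], [[-0.083, 0.22, -0.05], 0, 0], [[-0.083, 0.22, -0.075], 0, 0], [[-0.083, 0.22, -0.075], 0, 0], [[-0.083, 0.22, -0.075], 0, 0]], grip_force=40)

```text
time: 1.75
eef_pos: [0.5422, 0.22, 0.1569]
ee_rot: [-3.141, 0.0, 1.571]
ft_force: [0.1, 0.8, 0.2]
grip_width: 0.0001
finger_force: 0.0
```

Request:
apply_moves(steps=[[[0, 0, -0.01], 0, 0], [[-0.001, 0, -0.018], 0, 0], [[-0.002, 0, -0.026], 0, 0], [[-0.003, 0, -0.034], 0, 0], [[-0.004, 0.001, -0.041], 0, 0], [[-0.005, 0.001, -0.048], 0, 0], [[-0.005, 0.001, -0.052], 0, 0], [[-0.005, 0.001, -0.054], 0, 0], [[-0.005, 0.001, -0.054], 0, 0]])

```text
time: 2.65
eef_pos: [0.5369, 0.221, 0.1022]
ee_rot: [-3.141, 0.0, 1.571]
ft_force: [-0.9, -0.8, 0.1]
grip_width: 0.0001
finger_force: 0.0
```

Request:
apply_moves(steps=[[[0, 0, -0.001], 0, 0], [[0, 0, -0.002], 0, 0], [[0, 0, -0.002], 0, 0]])

```text
time: 2.95
eef_pos: [0.5371, 0.2211, 0.1018]
ee_rot: [3.141, -0.0, 1.571]
ft_force: [-11.2, -4.4, 30.2]
grip_width: 0.0
finger_force: 14.9
```

The pad stopped at z 0.1018 with 30 N, so the hatch is flush. I'll lift, open and move back to look at the knob.

Request:
apply_moves(steps=[[[0, 0, 0.03], 0, 0], [[0, 0, 0.08], 0, 0.3], [[0.01, -0.04, 0.12], -0.1, 1], [[0.01, -0.085, 0.13], -0.25, 1], [[0, -0.085, 0.13], -0.37, 1], [[-0.006, -0.084, 0.13], -0.37, 1], [[-0.006, -0.084, 0.13], -0.37, 1], [[-0.006, -0.084, 0.13], -0.37, 1]])

```text
time: 3.75
eef_pos: [0.5308, 0.1382, 0.2299]
ee_rot: [-3.141, 0.0, 1.206]
ft_force: [-0.2, 0.9, -0.0]
grip_width: 0.0856
finger_force: 0.0
```

```bash
python3 - <<'E'
from h import *
s=monitor.observe(); print(s["eef_pos"],s["ee_rot"],s["joint_positions"].round(2))
for n in ["scene","wrist"]:
    im,P=cloud(n); np.savez("c_"+n,im=im,P=P); save(im,n+"3.png")
import fit2
E
```

```text
[0.5307631  0.13824573 0.22987223] [-3.14089706e+00  1.30588994e-04  1.20582968e+00] [-0.3   0.28 -0.01  1.81  0.    1.05 -0.68]
scene plane [0.6196 0.1642 0.0994] [5.e-04 5.e-04 1.e+00] 9133 9194 tilt 0.001 yaw 0.7089
 rim ((0.6034397482872009, 0.15812860429286957), (0.23112159967422485, 0.2516278028488159), 78.23922729492188) z 0.09967089472071056
  pad [378, 241, 18, 13, 179] [0.5368 0.2209 0.101 ] mid [0.5374 0.2211 0.1013] h -0.0 0.004 rect [0.032 0.028] dir [ 0.984 -0.177  0.017]
  pad [262, 280, 98, 56, 196] [0.7067 0.1462 0.1022] mid [0.705  0.1375 0.1016] h -0.001 0.005 rect [0.158 0.003] dir [ 0.2    0.98  -0.005]
  blade [326, 203, 34, 29, 535] [0.5343 0.1389 0.1369] mid [0.5304 0.1383 0.1336] h 0.018 0.05 rect [0.065 0.012] dir [0.367 0.93  0.005]
  top [327, 203, 33, 20, 192] [0.5325 0.1393 0.1463] mid [0.5298 0.1386 0.1461] h 0.043 0.05 rect [0.063 0.012] dir [ 0.376  0.927 -0.016]
wrist plane [0.6111 0.1679 0.1006] [4.e-04 6.e-04 1.e+00] 32200 32233 tilt 0.001 yaw 1.0339
 rim ((0.6014226675033569, 0.1565179079771042), (0.23139053583145142, 0.25080883502960205), 78.26982879638672) z 0.10066128103160871
  pad [417, 33, 4, 73, 97] [0.7046 0.1866 0.104 ] mid [0.7042 0.1843 0.1039] h 0.001 0.005 rect [0.061 0.002] dir [-0.202 -0.979  0.001]
  pad [217, 86, 31, 33, 799] [0.5347 0.22   0.1026] mid [0.5346 0.2199 0.1028] h -0.0 0.005 rect [0.029 0.029] dir [-0.952 -0.307  0.002]
  blade [250, 168, 14, 60, 669] [0.5279 0.1366 0.148 ] mid [0.5275 0.1347 0.1481] h 0.044 0.05 rect [0.056 0.012] dir [-0.398 -0.918  0.002]
  top [250, 168, 14, 60, 669] [0.5279 0.1366 0.148 ] mid [0.5275 0.1347 0.1481] h 0.044 0.05 rect [0.056 0.012] dir [-0.398 -0.918  0.002]
```

View pics/scene3.png

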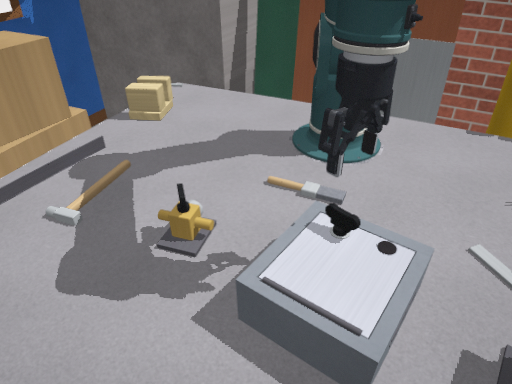

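The hatch is flush (tilt 0.001). The knob is centred at (0.530, 0.138) with the blade at yaw 1.185, so I'm going down to pinch it.

Request:
apply_moves(steps=[[[0, 0, -0.04], -0.02, 1], [[0, 0, -0.08], -0.02, 1], [[0, 0, -0.105], -0.02, 1], [[0, 0, -0.115], -0.02, 1], [[0, 0, -0.115], -0.02, 0.5], [[0, 0, -0.115], -0.02, 0], [[0, 0, -0.115], -0.02, 0], [[0, 0, -0.115], -0.02, 0], [[0, 0, -0.115], -0.02, 0], [[0, 0, -0.115], -0.02, 0]], grip_force=40)

```text
time: 4.85
eef_pos: [0.5294, 0.138, 0.1161]
ee_rot: [-3.139, 0.001, 1.182]
ft_force: [-18.4, 4.2, 22.1]
grip_width: 0.0114
finger_force: 39.8
```

Request:
apply_moves(steps=[[[-0.001, 0, 0.001], 0, 0], [[-0.001, 0, 0.001], -0.1, 0], [[-0.001, 0, 0.001], -0.2, 0], [[-0.001, 0, 0.001], -0.3, 0], [[-0.001, 0, 0.001], -0.4, 0], [[-0.001, 0, 0.001], -0.5, 0], [[-0.001, 0, 0.001], -0.6, 0], [[-0.001, 0, 0.001], -0.6, 0]])

```text
time: 5.65
eef_pos: [0.5294, 0.1377, 0.1166]
ee_rot: [-3.141, 0.0, 0.578]
ft_force: [-5.2, 2.6, 4.6]
grip_width: 0.0114
finger_force: 40.4
```

Forces are low and the knob is following. The remaining turn is about −0.79.

Request:
apply_moves(steps=[[[0, 0, 0], -0.1, 0], [[0, 0, 0], -0.2, 0], [[0, 0, 0], -0.3, 0], [[0, 0, 0], -0.4, 0], [[0, 0, 0], -0.5, 0], [[0, 0, 0], -0.6, 0], [[0, 0, 0], -0.7, 0], [[0, 0, 0], -0.76, 0], [[0, 0, 0], -0.79, 0], [[0, 0, 0], -0.79, 0], [[0, 0, 0], -0.79, 0]])

```text
time: 6.75
eef_pos: [0.5295, 0.1373, 0.1165]
ee_rot: [-3.141, 0.001, -0.209]
ft_force: [-4.4, 1.8, 2.5]
grip_width: 0.0114
finger_force: 40.4
```

Now I release the knob, lift and check.

Request:
apply_moves(steps=[[[0, 0, 0], 0, 0.5], [[0, 0, 0], 0, 1], [[0, 0, 0], 0, 1], [[0, 0, 0], 0, 1], [[0, 0, 0], 0, 1], [[0, 0, 0.02], 0, 1], [[0, 0, 0.06], 0, 1], [[0, 0, 0.1], 0, 1], [[-0.01, 0, 0.13], 0, 1], [[-0.02, 0, 0.13], 0, 1], [[-0.02, 0, 0.13], 0, 1]])

```text
time: 7.85
eef_pos: [0.5092, 0.1372, 0.2465]
ee_rot: [-3.141, -0.0, -0.209]
ft_force: [0.4, 0.3, -0.7]
grip_width: 0.0855
finger_force: 0.0
```

```bash
python3 - <<'E'
from h import *
for n in ["scene","wrist"]:
    im,P=cloud(n); np.savez("c_"+n,im=im,P=P); save(im,n+"4.png")
import fit2
E
```

```text
scene plane [0.6187 0.1642 0.0995] [1.4e-03 4.0e-04 1.0e+00] 9205 9251 tilt 0.001 yaw 0.2952
 rim ((0.6039818525314331, 0.15783168375492096), (0.231863871216774, 0.2505933940410614), 78.33654022216797) z 0.09967799472222405
  pad [378, 241, 18, 13, 179] [0.5368 0.221  0.1011] mid [0.5361 0.2212 0.1011] h -0.001 0.004 rect [0.03  0.028] dir [ 0.955 -0.298 -0.003]
  pad [262, 280, 98, 56, 202] [0.7067 0.1464 0.1022] mid [0.7047 0.1376 0.1019] h -0.0 0.005 rect [0.158 0.003] dir [ 0.201  0.98  -0.002]
  blade [331, 203, 22, 28, 329] [0.5377 0.1393 0.1396] mid [0.5335 0.1381 0.1339] h 0.018 0.05 rect [0.011 0.063] dir [ 0.969 -0.245 -0.018]
  top [332, 203, 21, 22, 166] [0.5352 0.1384 0.1465] mid [0.5345 0.1385 0.1462] h 0.043 0.05 rect [0.011 0.059] dir [ 0.975 -0.219 -0.025]
wrist plane [0.6087 0.1581 0.1007] [1.7e-03 1.0e-04 1.0e+00] 30294 30295 tilt 0.002 yaw 0.0421
 rim ((0.5798229575157166, 0.16152043640613556), (0.23187440633773804, 0.20787888765335083), 78.12362670898438) z 0.10061994225861914
  pad [165, 157, 27, 27, 568] [0.535  0.2193 0.1028] mid [0.5348 0.219  0.1026] h -0.0 0.004 rect [0.029 0.029] dir [ 0.543 -0.84   0.001]
  blade [248, 166, 13, 37, 310] [0.5123 0.1391 0.1482] mid [0.514  0.1382 0.1476] h 0.044 0.05 rect [0.011 0.036] dir [-0.955  0.293  0.031]
  top [248, 166, 13, 37, 310] [0.5123 0.1391 0.1482] mid [0.514  0.1382 0.1476] h 0.044 0.05 rect [0.011 0.036] dir [-0.955  0.293  0.031]
```

View pics/scene4.png

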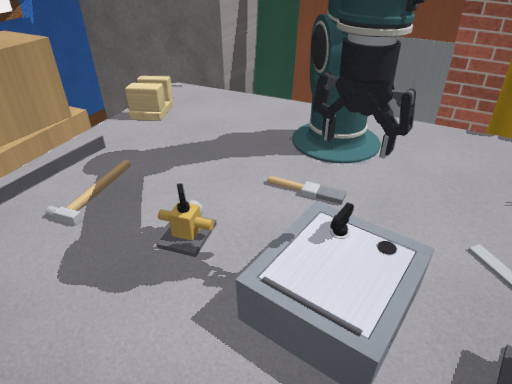

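The hatch is flush. The knob at (342,218) has its blade at yaw about −0.21, at right angles to the front edge, and the valve at (185,205) is unchanged.

```bash
python3 -c "
from rig import bot
print(bot.hand_in())"
```

```text
the job is handed in; nothing more can be done
None
```

The hatch is pushed fully shut (flush), its wing knob is turned clockwise to about 1.57 rad and released, the gas valve was left alone, and the job is handed in at about 8 s.

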